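# Knock down the bench-slide stop and send the tray home

### The arm

A 6-joint arm with a two-finger parallel gripper is mounted at the origin on the work surface. World frame = base frame: x ahead of the robot, y to its left, z up, the work surface at z = 0. Lengths are in m, angles in rad, forces in N, time in s.
With the tool pointing down it reaches from about 0.3 to 0.775 m from the base axis. Payload 14.6 kg.
Tool frame: the origin (TCP) lies midway between the tips of the shut fingers; the grasp point (between the pads) lies 19 mm behind it (ctrl.pinch_z is the z of the grasp point in the tool frame, in m); z points along the fingers, y is the line along which they close (so a half turn about z gives the same grasp; the last joint's range is limited). The gripper opens to 94 mm and grips with 3 to 60 N. Pads are 16 mm wide; open, the fingers measure 119 mm over their backs; the gripper's body (75 mm by 177 mm) begins 78 mm behind the grasp point.
Start: joints at [-1.243, 0.3, 1.521, -0, 1.321, -0.067], TCP at [0.212, -0.508, 0.205] pointing down, gripper open.
Joint ranges: [-3.03, 3.03], [-0.79, 2.21], [0.23, 2.52], [-1.04, 4.18], [0, 3.07], [-2.55, 2.55]. Speed limits (rad/s): [2.22, 2.22, 2.57, 3.14, 3.14, 3.14].

### API

Orientations are given as [roll, pitch, yaw] about the fixed x, y, z axes, in that order (R = Rz(yaw) Ry(pitch) Rx(roll)).
In Python, from station import ctrl, camera, ticket gives the robot as it stands. The module is installed in compiled form; this text tells all that it offers.
- The arm moves only by the shell command python3 -m inch 'ROWS' [FORCE]. ROWS is text: rows parted by semicolons, each of 7 numbers parted by spaces: the opening, from -1 (shut) to 1 (fully open), then the shift along the tool's x, y, z in units of 0.03 m (1.0 is 0.03 m), then the turn, a rotation vector about the tool's x, y, z in units of 10 degrees (1.0 is 10 degrees). In form: grip dx dy dz rx ry rz; .... A call has 1 to 10 rows; each row shifts and turns the commanded pose from where the row before left it, along the tool's axes as they then stand; what a row does not reach is not made up. A row lasts 1/8 s, in which the tool goes at most 62.5 mm and 10.7 degrees, less where a joint would pass 70% of its speed; a pose out of reach is approached as far as the arm can. A call with a number of a shift or a turn outside -1 to 1 is refused whole. A call with a gripper value outside its range is refused whole. The fingers move at their own pace and stop on an object; FORCE is the grip in N (left out, the last holds). Time passes only in rows, so rows that do not move let the fingers close. It gives the time, the measured TCP pose, the force, the opening and the grip force at its end, in the units of the state.
- ctrl.get_obs(): the state, without advancing time (a new reading comes with each control period).
- camera(name): name is "scene" or "top" or "wrist"; returns a dict with "img" (480x640x3 uint8, blue, green, red), "range_z" (480x640 float32, m along the optical axis (not along the pixel's ray), 0 where there is no reading), "intrinsics" (3x3 intrinsics, pixels), "k1" (the pictures are not rectified: a ray, as slopes to the right and down, at radius r is drawn at 1 + k1 r^2 times it, then the intrinsics apply), "view" (4x4, takes a point from world to camera coordinates). Camera axes: x right, y down, z forward; pixel columns grow to the right and rows downward; lengths in m; the calibration is good to about 2 mm. A picture is of the moment at which its call begins.
- ticket.hand_in(): hands the job in; it is judged then, once.
The state is a dict: "time_s": time; "qpos": joint angles; "joint_vel": joint speeds; "tau": joint torques, N m; "ee_pos": TCP position; "eef_rot": TCP orientation; "force": force on the tool from outside, world axes, zero at the start; "moment": the same for the moment, N m; "grip_width": finger opening in m; "grip_force": force on a finger pad.
Only numpy, scipy, OpenCV 4.12 (cv2) and the standard library are available. Lean on these libraries where they do the work, as an engineer would, in place of code of your own. Each camera call takes 0.05 s, during which the arm holds its last target. There are 200 camera calls.

### The job

Take the joiner's mallet and knock the walnut stop dog in the bench slide down flush with the slide's floor, with one or more brisk downward blows of the mallet; do not press the dog down with the gripper. Then glide the dovetailed tray along its grooves, over the dog, until it is fully home against the end stop, with the three checkers and the clasp still in it. Finish with the mallet set down on the bench top, clear of the slide, and leave the dice cup, hinge block and caliper where they are.

Things in the scene. Friction and masses are not known exactly. Their poses are not given: they have to be found in the camera images.
- slide_bed: Bench slide, fixed to the bench: wooden bed 190 mm wide (x), 460 mm long (y), its floor 40 mm above the bench. Origin: centre of its underside; z up. The tray travels along its +y. Red-brown rails along both long sides stand 16 mm above the floor, each with a groove under its lip; 120 mm clear between the lips. The -y end is open; the end stop closes the +y end.
- end_stop (a point): Middle of the end stop's face that the tray comes to rest against, at y = +214 mm of the slide, 15 mm above the slide's floor. The end stop is a wooden bar 118 mm wide and 30 mm high across the +y end.
- dog_top (a point): Centre of the top of the stop dog: dark walnut peg, 30 mm (slide x) by 26 mm (slide y), standing out of the floor on the slide's centre line at y = +45 mm. A leaf spring in its flank holds it at whatever height it is left; about 9 N moves it down and it does not spring back. Proud by more than 3 mm, it blocks the tray.
- stop_dog (a joint): How far the stop dog has been driven down, m: 0 = 26 mm proud of the slide's floor, 0.026 = flush with the floor (its limit). It starts between 0 and 0.008.
- tray: Pale dovetailed tray, about 0.35 kg. Box 110 mm (x) by 140 mm (y), rim 50 mm above its underside, walls 8 mm. Dark runners, 136 mm wide overall, sit under the groove lips, so it only slides along the slide's y (2 to 5 N). Origin: centre of underside, on the slide's floor; axes as the slide's. Starts with its +y end 47 to 90 mm short of the dog's centre; home: origin at slide y = +144 mm.
- mallet: Joiner's mallet, 0.32 kg, standing on a striking face, handle level. Brown head 56 mm (x) by 50 mm (y) by 90 mm high (z); striking faces: lower and upper ends. Pale straight handle 18 mm wide (y), 26 mm high, leaves the head towards -x, ends 165 mm from the head's centre line, its centre 45 mm above the lower face. Origin: centre of the lower face. Centre of mass 16 mm from it towards the handle.
- mallet_head (a point): Centre of the mallet's head, 45 mm above the lower striking face.
- mallet_grip (a point): Point on the centre line of the handle, 65 mm from the head's centre line and 45 mm above the lower striking face: a place to grip it.
- checker_0: Green-stained checker, 38 mm across, 10 mm thick, lying in the tray. Origin: centre of its underside.
- checker_1: Green-stained checker like checker_0, in the tray.
- checker_2: Green-stained checker like checker_0, in the tray.
- clasp: Brass case clasp, 20 x 57 mm, 10 mm high, lying in the tray. Origin: near the centre of its underside.
- dice_cup: Olive wood dice cup, 72 mm across, 92 mm high, standing on the bench. Origin: centre of its underside. Leave it alone.
- hinge_block: Walnut hinge block, 40 x 62 x 26 mm, with a brass hinge barrel on top (33 mm high in all), on the bench. Origin: centre of its underside. Leave it alone.
- caliper: Chrome spring caliper lying flat, about 165 mm long (its y), 75 mm wide, 10 mm high. Origin: near its middle, on the bench. Leave it alone.
There are look-alikes about, which are no part of the job. What is shaped like the tray but green or pink is not meant.

How it is judged:
By the outcome, as a careful person would: the job done as asked, in the order asked, and still so for the second after the job is handed in, with the robot touching nothing.
It also fails if it takes over 59 s, if anything falls off the work surface, if the arm or the gripper's body presses on something with over 40 N, if the wrist force passes 120 N, or if a joint passes its speed limit or range.

## Working session

There is one attempt and no reset: what is moved stays moved. The work goes in short steps, Python scripts to look and compute and a shell command to move; the robot and the scene stay as the last step left them, time stands still between calls to the robot, and variables do not carry over. Pictures are saved under pics/ and viewed, at most 10 in all, crops included, and the job is handed in when it is done.

```bash
mkdir -p pics
cat > h.py <<'E'
import numpy as np, cv2
from station import ctrl, camera, ticket
def cloud(c):
    K=c["intrinsics"];k1=c["k1"];h,w=c["range_z"].shape
    u,v=np.meshgrid(np.arange(w),np.arange(h))
    p=np.stack([u,v],-1).reshape(-1,1,2).astype(np.float64)
    s=cv2.undistortPoints(p,K,np.array([k1,0,0,0.]) ).reshape(h,w,2)
    z=c["range_z"].astype(float)
    P=np.dstack([s[...,0]*z,s[...,1]*z,z,np.ones_like(z)])
    W=P@np.linalg.inv(c["view"]).T
    W[z<=0]=np.nan
    return W[...,:3]
def proj(c,p):
    q=c["view"]@np.append(p,1);s=q[:2]/q[2];s=s*(1+c["k1"]*(s@s));K=c["intrinsics"]
    return (K[:2,:2]@s+K[:2,2]).round(1)
E
python3 - <<'E'
from h import *
import pickle
for n in("top","scene"):
    c=camera(n);cv2.imwrite(f"pics/{n}0.png",c["img"]);pickle.dump(c,open(n+".pkl","wb"));print(n,c["k1"],np.linalg.inv(c["view"])[:3].round(3).tolist())
o=ctrl.get_obs();print(o,ctrl.pinch_z)
E
```

```text
top -0.1041476323063965 [[0.011, -0.988, 0.154, 0.353], [-1.0, -0.013, -0.012, -0.0], [0.013, -0.154, -0.988, 1.095]]
scene -0.17933446880165635 [[0.418, 0.766, -0.488, 1.119], [0.909, -0.347, 0.233, -0.29], [0.009, -0.54, -0.841, 1.106]]
{'time_s': 0.1, 'qpos': array([-1.24258119e+00,  3.00415255e-01,  1.52149978e+00,  3.33006435e-05,
        1.32069031e+00, -6.65990117e-02]), 'joint_vel': array([ 0.00159327, -0.00113931, -0.00291061, -0.00062   ,  0.00048811,
       -0.00129666]), 'tau': array([ 1.27594367e-04, -5.32649338e+01, -3.53288341e+01,  7.09357532e-02,
        2.35033332e-02, -4.74341743e-05]), 'ee_pos': array([ 0.21148337, -0.50747165,  0.20495135]), 'eef_rot': array([-3.14058436e+00, -9.95786801e-05,  3.94805838e-01]), 'force': array([-0.19133454, -0.31876586, -0.27599352]), 'moment': array([-0.01221259,  0.01976642, -0.02233232]), 'grip_force': 0.0, 'grip_width': 0.09410320548480876} -0.0188
```

View pics/top0.png

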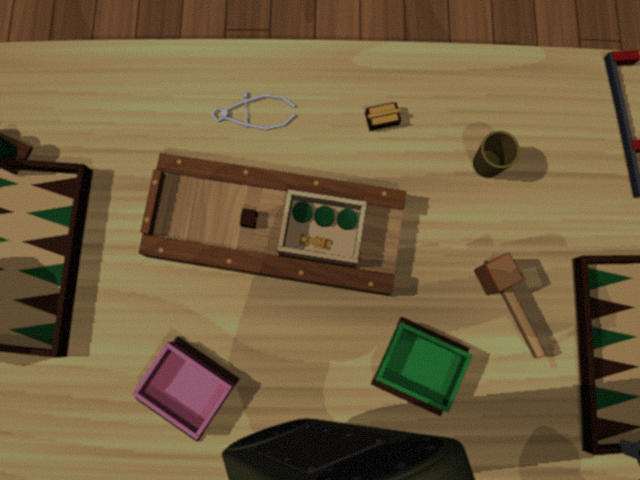

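View pics/scene0.png

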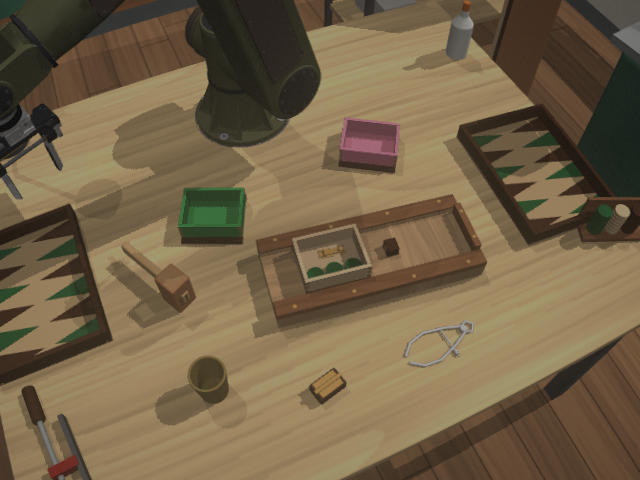

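Top view: pale tray with checkers at (322,228), and the look-alikes green (422,365) and pink (186,388). The dog is at (249,218). The mallet head is at (498,274) with its handle end at (538,355). The only other long tool is the clamp, at scene (45,430). I choose the pale tray and the brown-headed mallet, and I'll measure both next.

Run:
```python
from h import *
import pickle
c=pickle.load(open("top.pkl","rb"));W=cloud(c);img=c["img"]
def box(u0,u1,v0,v1,z0,z1):
    m=np.zeros(W.shape[:2],bool);m[v0:v1,u0:u1]=1
    return W[m&(W[...,2]>z0)&(W[...,2]<z1)]
def rect(n,P):
    r=cv2.minAreaRect((P[:,:2]*1000).astype(np.float32));print(n,len(P),np.round(r[0],1),np.round(r[1],1),round(r[2],1),"z",np.percentile(P[:,2],[5,50,95]).round(4))
rect("bench",box(420,470,100,150,-.05,.05))
rect("slide rails",box(130,412,148,300,.048,.064))
rect("slide floor",box(170,235,185,235,.03,.048))
rect("dog",box(235,262,203,232,.05,.08))
rect("tray rim",box(265,375,180,275,.082,.1))
rect("head",box(465,530,245,305,.08,.1))
rect("handle",box(495,550,285,362,.048,.068))
rect("handle all",box(495,550,290,362,.02,.075))
rect("cup",box(465,525,125,180,.08,.1))
# slide axis: brown long edges colours
s=cv2.resize(img[170:370,230:560],None,fx=2.4,fy=2.4,interpolation=cv2.INTER_CUBIC);cv2.imwrite("pics/crop1.png",s)
```

```text
bench 2485 [ 772.5 -237.7] [ 99.9 108.7] 89.0 z [-0.0044 -0.0008  0.0027]
slide rails 12821 [562.6  89.8] [460.8 192.5] 81.6 z [0.0494 0.0554 0.0595]
slide floor 3239 [586.  222.6] [ 93.8 122.4] 0.7 z [0.0366 0.0397 0.0428]
dog 270 [568.6 134. ] [27.1 30.8] 83.0 z [0.0556 0.062  0.0653]
tray rim 1339 [549.    1.2] [141.  111.3] 81.7 z [0.0852 0.0891 0.0922]
head 932 [ 471.6 -317.3] [56.9 52.6] 26.3 z [0.0848 0.0888 0.0917]
handle 801 [ 388.7 -358.2] [142.   32.4] 33.1 z [0.0509 0.0564 0.06  ]
handle all 954 [ 389.6 -357.6] [144.1  32.7] 33.2 z [0.0389 0.0558 0.0599]
cup 460 [ 693.1 -316.6] [70.4 70.6] 21.0 z [0.0815 0.0897 0.0932]
```

View pics/crop1.png

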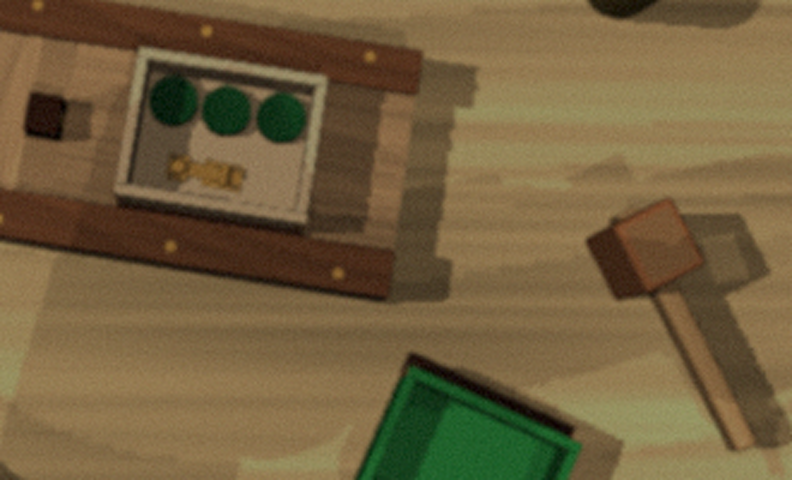

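The crop confirms the choice. The slide centre is (563, 90) mm with its +y at 81.6°, and the dog and tray agree with the given sizes. The mallet head is at (472, -317) with yaw 26.3°. I'll move over the handle, 55 mm from the head.

```bash
cat > d.py <<'E'
import sys
from h import *
from scipy.spatial.transform import Rotation as R
# usage: d.py x y z yawdeg (mm): delta in tool axes, units
x,y,z,yaw=map(float,sys.argv[1:5]);o=ctrl.get_obs()
T=R.from_euler("xyz",o["eef_rot"]);G=R.from_euler("xyz",[180,0,yaw],degrees=True)
print("shift",(T.inv().apply(np.array([x,y,z])/1000-o["ee_pos"])/.03).round(3),"turn",(np.degrees((T.inv()*G).as_rotvec())/10).round(3))
E
python3 -m inch '1 .957 -.266 .2 0 0 0;1 .957 -.266 .2 0 0 0;1 .957 -.266 .2 0 0 0;1 .957 -.266 .2 0 0 0;1 .957 -.266 .2 0 0 0;1 .957 -.266 .2 0 0 0;1 .957 -.266 .2 0 0 0;1 .957 -.266 .2 0 0 0;1 .957 -.266 .2 0 0 -.37;1 0 0 0 0 0 0'
python3 d.py 422.3 -341.7 26 26.3
python3 - <<'E'
from h import *
c=camera("wrist");cv2.imwrite("pics/w1.png",c["img"])
W=cloud(c);z=W[...,2]
m=(z>.05)&(z<.064)&(W[...,0]<.445);m&=(np.hypot(W[...,0]-.42,W[...,1]+.342)<.09)
P=W[m];print(len(P));r=cv2.minAreaRect((P[:,:2]*1000).astype(np.float32));print(r)
for q in ([.4716,-.3173,.09],[.4223,-.3417,.058]):print(proj(c,q))
E
```

```text
time_s: 1.35
ee_pos: [0.4231, -0.3408, 0.1507]
eef_rot: [-3.14, 0.0, 0.462]
force: [0.1, -0.9, 0.3]
grip_width: 0.0938
grip_force: 0.0
shift [-0.035  0.02   4.157] turn [-0.008  0.003  0.016]
2732
((390.055419921875, -358.5767822265625), (111.52897644042969, 17.99559783935547), 26.633886337280273)
[323.9 173.6]
[323.5 239.4]
```

View pics/w1.png

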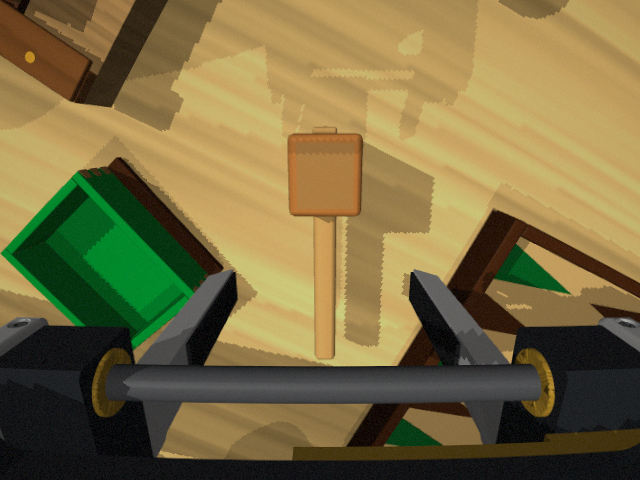

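The wrist view shows the handle (325,285) centred between the fingers, with the head at (325,175). The green box's corner is near the left finger, so I'll half-close before going down.

```bash
python3 -m inch '0.05 -.035 .02 0 0 0 0;0.05 0 0 0.7 0 0 0;0.05 0 0 .7 0 0 0;0.05 0 0 .7 0 0 0;.05 0 0 .7 0 0 0;0.05 0 0 .7 0 0 0;.05 0 0 .66 0 0 0;.05 0 0 0 0 0 0' 60
python3 -m inch '-1 0 0 0 0 0 0;-1 0 0 0 0 0 0;-1 0 0 0 0 0 0;-1 0 0 0 0 0 0;-1 0 0 0 0 0 0' 60
python3 -m inch '-1 0 0 -.5 0 0 0;-1 0 0 -1 0 0 0;-1 0 0 -1 0 0 0;-1 0 0 -1 0 0 0;-1 0 0 -1 0 0 0;-1 0 0 -1 0 0 0;-1 0 0 0 0 0 0'
python3 d.py 514.8 142.3 170 -8.4
python3 - <<'E'
from h import *
c=camera("wrist");cv2.imwrite("pics/w2.png",c["img"]);W=cloud(c)
o=ctrl.get_obs();p=o["ee_pos"];y=o["eef_rot"][2]
# head top points: along-handle slope
d=np.array([np.cos(y),np.sin(y)]);q=(W[...,:2]-p[:2])@d;l=(W[...,:2]-p[:2])@np.array([-d[1],d[0]])
m=(q>.02)&(q<.1)&(abs(l)<.035)&(W[...,2]>p[2]+.045);P=W[m]
print(len(P),"q",np.percentile(q[m],[1,99]),"l",np.percentile(l[m],[1,99]),"z med",np.median(P[:,2])-p[2])
mm=(abs(l)<.035)&(q>.02)&(q<.1)&(abs(W[...,2]-np.median(P[:,2]))<.012)
print("slope z/q, z/l",np.linalg.lstsq(np.c_[q[mm],l[mm],np.ones(mm.sum())],W[mm][:,2],rcond=None)[0])
E
```

```text
time_s: 2.4
ee_pos: [0.4206, -0.3432, 0.0258]
eef_rot: [-3.14, 0.001, 0.458]
force: [-0.1, -0.6, 0.8]
grip_width: 0.0494
grip_force: 0.0
time_s: 3.02
ee_pos: [0.4218, -0.3431, 0.027]
eef_rot: [3.141, -0.0, 0.46]
force: [-2.9, 1.6, 5.5]
grip_width: 0.0173
grip_force: 60.0
time_s: 3.9
ee_pos: [0.4223, -0.3434, 0.1938]
eef_rot: [3.138, -0.001, 0.459]
force: [0.9, 0.6, -4.6]
grip_width: 0.0176
grip_force: 60.0
shift [  9.944 -13.147   0.759] turn [ 0.018 -0.014  3.472]
57526 q [0.02060563 0.08120573] l [-0.03149457  0.03127984] z med 0.1150685160581888
slope z/q, z/l [-0.55748629 -0.00483239  0.32739825]
```

Run:
```python
from h import *
c=camera("wrist");W=cloud(c)
o=ctrl.get_obs();p=o["ee_pos"];y=o["eef_rot"][2]
d=np.array([np.cos(y),np.sin(y)]);q=(W[...,:2]-p[:2])@d;l=(W[...,:2]-p[:2])@np.array([-d[1],d[0]]);z=W[...,2]-p[2]
m=(q>.02)&(q<.1)&(abs(l)<.022)&(z>.05)&(z<.085)
print(m.sum(),"q",np.percentile(q[m],[1,50,99]),"l",np.percentile(l[m],[1,99]),"z",np.percentile(z[m],[2,50,98]))
print("slope",np.linalg.lstsq(np.c_[q[m],l[m],np.ones(m.sum())],z[m],rcond=None)[0])
```

```text
21139 q [0.02872398 0.05769039 0.08188131] l [-0.02151596  0.0214726 ] z [0.06250968 0.06442393 0.06571679]
slope [-0.00814541 -0.00078147  0.06483484]
```

View pics/w2.png

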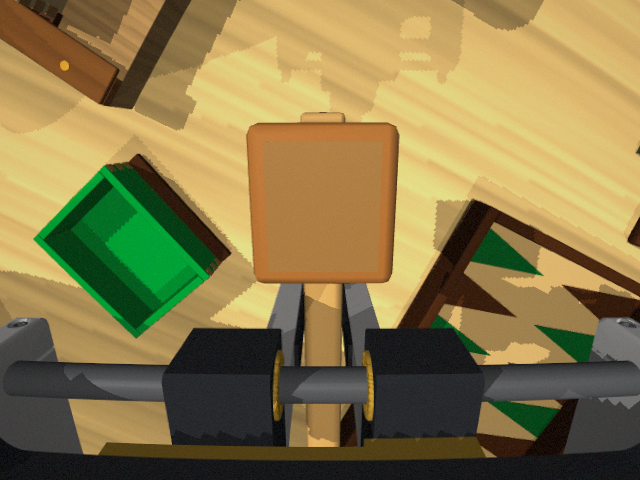

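The mallet is held level: slope under 1%, head centre 55 mm ahead of the TCP. I'll carry it over the dog.

```bash
python3 -m inch '-1 .4 -.5 0 0 0 0;-1 .71 -.94 0 0 0 0;-1 .71 -.94 0 0 0 0;-1 .71 -.94 0 0 0 0;-1 .71 -.94 0 0 0 0;-1 .71 -.94 0 0 0 0;-1 .71 -.94 0 0 0 0;-1 .71 -.94 0 0 0 0;-1 .71 -.94 0 0 0 0;-1 .71 -.94 0 0 0 0'
python3 -m inch '-1 .71 -.94 0 0 0 0;-1 .71 -.94 0 0 0 0;-1 .71 -.94 0 0 0 0;-1 .71 -.94 0 0 0 0;-1 .3 -.4 0 0 0 0;-1 0 0 0 0 0 .868;-1 0 0 0 0 0 .868;-1 0 0 0 0 0 .868;-1 0 0 0 0 0 .868;-1 0 0 0 0 0 0'
python3 d.py 514.8 142.3 116 -8.4
```

```text
time_s: 5.25
ee_pos: [0.4844, -0.0097, 0.1906]
eef_rot: [-3.14, 0.001, 0.46]
force: [0.4, 0.7, -3.1]
grip_width: 0.0174
grip_force: 60.0
time_s: 6.5
ee_pos: [0.5138, 0.1417, 0.1911]
eef_rot: [3.141, 0.001, -0.146]
force: [-0.0, -0.1, -3.7]
grip_width: 0.0174
grip_force: 60.0
shift [ 0.034 -0.025  2.503] turn [0.002 0.006 0.004]
```

```bash
python3 -m inch '-1 .034 -.025 0 0 0 0;-1 0 0 .9 0 0 0;-1 0 0 1 0 0 0;-1 0 0 1 0 0 0;-1 0 0 1 0 0 0'
python3 -m inch '-1 0 0 -1 0 0 0;-1 0 0 -1 0 0 0;-1 0 0 0 0 0 0'
python3 d.py 514.8 142.3 66 -8.4
```

```text
time_s: 7.12
ee_pos: [0.5153, 0.1426, 0.074]
eef_rot: [-3.141, -0.0, -0.144]
force: [-3.4, 0.5, 5.8]
grip_width: 0.0177
grip_force: 60.0
time_s: 7.5
ee_pos: [0.5163, 0.1427, 0.1362]
eef_rot: [-3.14, -0.004, -0.145]
force: [-0.5, 0.7, -3.5]
grip_width: 0.0177
grip_force: 60.0
shift [-0.056  0.024  2.34 ] turn [-0.007 -0.02   0.012]
```

```bash
python3 -m inch '-1 -.04 .02 -.5 0 0 0;-1 0 0 .95 0 0 0;-1 0 0 1 0 0 0;-1 0 0 .95 0 0 0'
python3 -m inch '-1 0 0 -1 0 0 0;-1 0 0 -1 0 0 0;-1 0 0 0 0 0 0'
python3 - <<'E'
from h import *
c=camera("wrist");W=cloud(c)
o=ctrl.get_obs();p=o["ee_pos"];y=o["eef_rot"][2]
d=np.array([np.cos(y),np.sin(y)]);q=(W[...,:2]-p[:2])@d;l=(W[...,:2]-p[:2])@np.array([-d[1],d[0]]);z=W[...,2]-p[2]
m=(q>.02)&(q<.1)&(abs(l)<.022)&(z>.05)&(z<.085)
print(m.sum(),"q",np.percentile(q[m],[1,50,99]),"z",np.percentile(z[m],[2,50,98]))
print("slope",np.linalg.lstsq(np.c_[q[m],l[m],np.ones(m.sum())],z[m],rcond=None)[0])
E
python3 d.py 514.8 142.3 66 -8.4
```

```text
time_s: 8.0
ee_pos: [0.5138, 0.1421, 0.0621]
eef_rot: [3.142, 0.001, -0.146]
force: [-17.3, -0.7, 51.8]
grip_width: 0.0175
grip_force: 60.0
time_s: 8.38
ee_pos: [0.5148, 0.1422, 0.1239]
eef_rot: [-3.141, -0.003, -0.146]
force: [-0.7, 0.2, -5.0]
grip_width: 0.0176
grip_force: 60.0
23739 q [0.02184169 0.05298272 0.07691606] z [0.06366957 0.07367902 0.07608154]
slope [0.03017298 0.00238766 0.07166205]
shift [ 0.024 -0.013  1.876] turn [-0.001 -0.002  0.002]
```

```bash
python3 -m inch '-1 -1 0 -1 0 0 0;-1 -1 0 -.5 0 0 0;-1 -1 0 0 0 0 0;-1 -1 0 0 0 0 0;-1 -1 0 0 0 0 0;-1 0 0 0 0 0 0'
python3 - <<'E'
from h import *
for n in ("top","scene"):
    c=camera(n);W=cloud(c);X=W[...,0]*1000-569;Y=W[...,1]*1000-134
    a=np.radians(-8.4);x=X*np.cos(a)+Y*np.sin(a);y=-X*np.sin(a)+Y*np.cos(a)
    m=(abs(x)<9)&(abs(y)<8);f=(abs(x)<40)&(abs(y-50)<15)
    print(n,m.sum(),"dog",np.nanmedian(W[m][:,2]),"floor",np.nanmedian(W[f][:,2]),"p95",np.nanpercentile(W[m][:,2],95))
    if n=="top":cv2.imwrite("pics/t2.png",cv2.resize(c["img"][130:380,120:440],None,fx=2.4,fy=2.4,interpolation=cv2.INTER_CUBIC))
E
```

```text
time_s: 9.18
ee_pos: [0.364, 0.164, 0.1664]
eef_rot: [3.141, 0.002, -0.145]
force: [-0.0, 0.2, -3.2]
grip_width: 0.0175
grip_force: 60.0
top 87 dog 0.039427327795130473 floor 0.039664929854333786 p95 0.04287415041357512
scene 52 dog 0.041579996086183124 floor 0.04188405176169163 p95 0.045441731993212296
```

View pics/t2.png

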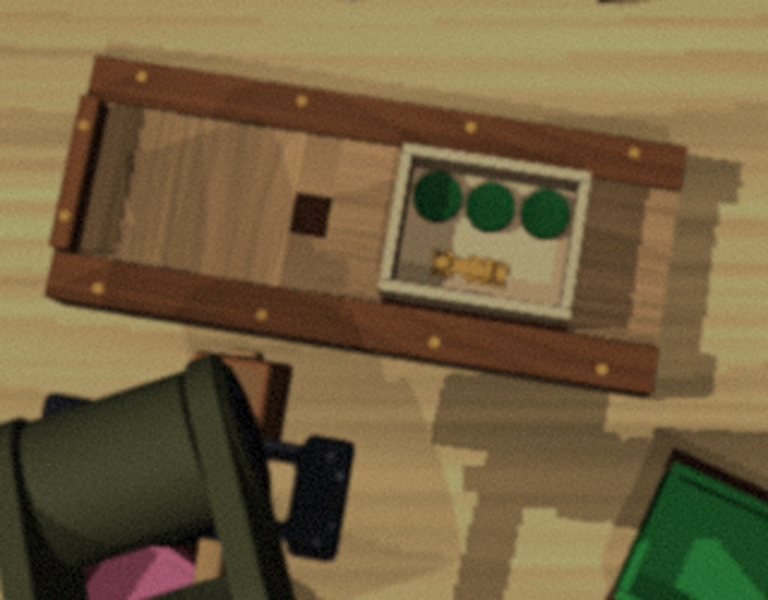

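The dog is flush (within 0.3 mm of the floor, no shadow left) and the tray is untouched at crop (485,232). Next I'll put the mallet back at its free starting place.

```bash
python3 d.py 422.3 -343.4 80 26.3
python3 -m inch '-1 .2 .5 0 0 0 0;-1 .25 .95 0 0 0 0;-1 .25 .95 0 0 0 0;-1 .25 .95 0 0 0 0;-1 .25 .95 0 0 0 0;-1 .25 .95 0 0 0 0;-1 .25 .95 0 0 0 0;-1 .25 .95 0 0 0 0;-1 .25 .95 0 0 0 0;-1 .25 .95 0 0 0 0'
python3 d.py 422.3 -343.4 80 26.3
```

```text
shift [ 4.33  16.453  2.9  ] turn [ 1.000e-03  5.000e-03 -3.467e+00]
time_s: 10.52
ee_pos: [0.3991, -0.117, 0.167]
eef_rot: [-3.141, 0.001, -0.147]
force: [0.8, -0.0, -3.4]
grip_width: 0.0173
grip_force: 60.0
shift [1.875 7.353 2.896] turn [-2.000e-03  5.000e-03 -3.473e+00]
```

```bash
python3 -m inch '-1 .23 .9 0 0 0 0;-1 .23 .9 0 0 0 0;-1 .23 .9 0 0 0 0;-1 .23 .9 0 0 0 0;-1 .23 .9 0 0 0 0;-1 .23 .9 0 0 0 0;-1 .23 .9 0 0 0 0;-1 .23 .9 0 0 0 0;-1 0 .15 0 0 0 -.9;-1 0 0 0 0 0 -.9'
python3 -m inch '-1 0 0 .4 0 0 -.9;-1 0 0 .8 0 0 -.77;-1 0 0 .8 0 0 0;-1 0 0 .5 0 0 0;-1 0 0 0 0 0 0;-1 0 0 0 0 0 0'
python3 d.py 422.3 -343.4 19 26.3
python3 - <<'E'
from h import *
c=camera("wrist");W=cloud(c)
o=ctrl.get_obs();p=o["ee_pos"];y=o["eef_rot"][2]
d=np.array([np.cos(y),np.sin(y)]);q=(W[...,:2]-p[:2])@d;l=(W[...,:2]-p[:2])@np.array([-d[1],d[0]]);z=W[...,2]-p[2]
m=(q>.034)&(q<.07)&(abs(l)<.02)&(z>.05)&(z<.095)
print(m.sum(),"z",np.percentile(z[m],[2,50,98]))
print("slope",np.linalg.lstsq(np.c_[q[m],l[m],np.ones(m.sum())],z[m],rcond=None)[0])
E
```

```text
time_s: 11.78
ee_pos: [0.4209, -0.3428, 0.1662]
eef_rot: [-3.14, 0.001, 0.172]
force: [0.4, 0.7, -4.8]
grip_width: 0.0175
grip_force: 60.0
time_s: 12.52
ee_pos: [0.4215, -0.342, 0.0933]
eef_rot: [3.141, -0.0, 0.459]
force: [-0.5, -0.2, -3.0]
grip_width: 0.0175
grip_force: 60.0
shift [0.003 0.052 2.476] turn [ 0.005 -0.002 -0.001]
14350 z [0.07005107 0.07215335 0.07412725]
slope [ 0.08463739 -0.00022271  0.06765386]
```

```bash
python3 -m inch '-1 0 .05 .7 0 0 0;-1 0 0 .7 0 0 0;-1 0 0 .5 0 0 0;-1 0 0 0 0 -.48 0;-1 0 0 .2 0 0 0;-1 0 0 .2 0 0 0;-1 0 0 0 0 0 0'
python3 - <<'E'
from h import *
c=camera("wrist");W=cloud(c)
o=ctrl.get_obs();p=o["ee_pos"];y=o["eef_rot"][2]
d=np.array([np.cos(y),np.sin(y)]);q=(W[...,:2]-p[:2])@d;l=(W[...,:2]-p[:2])@np.array([-d[1],d[0]]);z=W[...,2]
m=(q>.034)&(q<.07)&(abs(l)<.02)&(z>.075)&(z<.115)
print(m.sum(),"z",np.percentile(z[m],[2,50,98]))
print("slope",np.linalg.lstsq(np.c_[q[m],l[m],np.ones(m.sum())],z[m],rcond=None)[0])
E
```

```text
time_s: 13.45
ee_pos: [0.4206, -0.3435, 0.0234]
eef_rot: [-3.141, 0.083, 0.459]
force: [-0.4, -0.3, -3.4]
grip_width: 0.0175
grip_force: 60.0
13538 z [0.08988584 0.09107941 0.09226796]
slope [0.00107023 0.00148012 0.09101978]
```

```bash
python3 -m inch '-1 0 0 .05 0 0 0;-1 0 0 0 0 0 0;-.3 0 0 0 0 0 0;0 0 0 0 0 0 0;0 0 0 0 0 0 0;0 0 0 -.5 0 0 0;0 0 0 -1 0 0 0;0 0 0 -1 0 .48 0;0 0 0 -1 0 0 0;-1 0 0 -1 0 0 0' 20
python3 - <<'E'
from h import *
c=camera("wrist");cv2.imwrite("pics/w3.png",c["img"])
c=camera("top");W=cloud(c);m=np.zeros((480,640),bool);m[245:305,465:530]=1
P=W[m&(W[...,2]>.08)&(W[...,2]<.1)];print(len(P),P.mean(0) if len(P) else 0)
E
a=$(python3 -c "import math;s=-89.6-70-35;print(562.6+s*.146,89.8+s*.989)");echo $a
python3 d.py $a 150 -8.4
```

```text
time_s: 14.75
ee_pos: [0.4264, -0.3407, 0.1592]
eef_rot: [3.141, -0.001, 0.459]
force: [-0.6, 0.0, -0.4]
grip_width: 0.0404
grip_force: 0.0
871 [ 0.47005086 -0.31772903  0.08860406]
534.1884 -102.65939999999999
shift [ 6.716 -5.563  0.354] turn [ 0.028 -0.023  3.47 ]
```

View pics/w3.png

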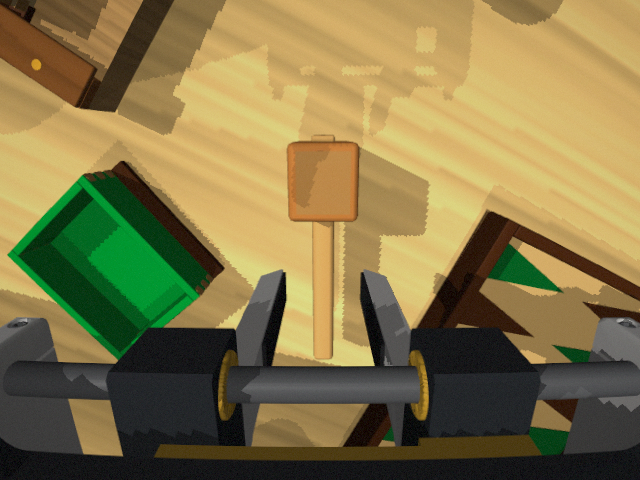

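The mallet stands at (323,180), upright and free. Next I'll push the tray with both fingers spread 50 mm against its -y wall, tool x along the slide.

```bash
python3 -m inch '0 .6 -.5 0 0 0 0;0 .84 -.7 0 0 0 0;0 .84 -.7 0 0 0 0;0 .84 -.7 0 0 0 0;.05 .84 -.7 0 0 0 0;.05 .84 -.7 0 0 0 0;.05 .84 -.7 0 0 0 0;.05 .84 -.7 0 0 0 0;.05 .2 -.2 0 0 0 0;.05 0 0 0 0 0 -.9'
python3 -m inch '.05 0 0 0 0 0 -.93;.05 0 0 0 0 0 -.93;.05 0 0 0 0 0 -.93;.05 0 0 0 0 0 -.93;.05 0 0 0 0 0 -.91;.05 0 0 0 0 0 0'
python3 d.py 534.4 -101.1 60 81.6
```

```text
time_s: 16.1
ee_pos: [0.5315, -0.101, 0.1567]
eef_rot: [-3.141, 0.0, 0.62]
force: [0.3, 0.5, 0.2]
grip_width: 0.0493
grip_force: 0.0
time_s: 16.85
ee_pos: [0.5314, -0.1018, 0.1569]
eef_rot: [-3.141, 0.0, 1.423]
force: [0.3, -0.3, -0.3]
grip_width: 0.0492
grip_force: 0.0
shift [0.038 0.098 3.229] turn [-0.001  0.    -0.008]
```

```bash
python3 -m inch '.05 .04 .1 .8 0 0 0;.05 0 0 .8 0 0 0;.05 0 0 .8 0 0 0;.05 0 0 .8 0 0 0;.05 0 0 0 0 0 0;.05 .3 0 0 0 0 0;.05 .3 0 0 0 0 0;.05 .3 0 0 0 0 0;.05 .3 0 0 0 0 0;.05 .3 0 0 0 0 0'
python3 d.py 572.2 155.1 60 81.6
```

```text
time_s: 18.1
ee_pos: [0.542, -0.0559, 0.0619]
eef_rot: [3.14, 0.001, 1.424]
force: [-0.4, -6.6, 3.8]
grip_width: 0.0493
grip_force: 3.1
shift [ 7.105 -0.03   0.055] turn [0.01  0.006 0.   ]
```

```bash
python3 -m inch '.05 .35 0 0.03 0 0 0;.05 .35 0 0 0 0 0;.05 .35 0 0 0 0 0;.05 .35 0 0 0 0 0;.05 .35 0 0 0 0 0;.05 .35 0 0 0 0 0;.05 .35 0 0 0 0 0;.05 .35 0 0 0 0 0;.05 .35 0 0 0 0 0;.05 .35 0 0 0 0 0'
python3 -m inch '.05 .35 0 0 0 0 0;.05 .35 0 0 0 0 0;.05 .35 0 0 0 0 0;.05 .35 0 0 0 0 0;.05 .35 0 0 0 0 0;.05 .35 0 0 0 0 0;.05 .3 0 0 0 0 0;.05 .25 0 0 0 0 0;.05 .2 0 0 0 0 0'
python3 d.py 572.2 155.1 60 81.6
```

```text
time_s: 19.35
ee_pos: [0.5571, 0.0481, 0.0609]
eef_rot: [3.14, 0.001, 1.424]
force: [-0.4, -6.1, 4.7]
grip_width: 0.0496
grip_force: 3.2
time_s: 20.48
ee_pos: [0.5695, 0.1327, 0.0609]
eef_rot: [3.14, 0.001, 1.424]
force: [-1.0, -6.9, 5.6]
grip_width: 0.0494
grip_force: 3.4
shift [ 0.752 -0.02   0.029] turn [0.007 0.004 0.   ]
```

```bash
python3 -m inch '.05 .2 0 0 0 0 0;.05 .2 0 0 0 0 0;.05 .12 0 0 0 0 0;.05 .08 0 0 0 0 0;.05 .06 0 0 0 0 0'
python3 -m inch '.05 .04 0 0 0 0 0;.05 .03 0 0 0 0 0'
python3 d.py 572.2 155.1 60 81.6
```

```text
time_s: 21.1
ee_pos: [0.5723, 0.1521, 0.0609]
eef_rot: [3.14, 0.001, 1.424]
force: [-1.4, -6.9, 5.1]
grip_width: 0.0493
grip_force: 3.3
time_s: 21.35
ee_pos: [0.5724, 0.153, 0.0609]
eef_rot: [3.141, 0.003, 1.424]
force: [-4.1, -19.1, 8.7]
grip_width: 0.0491
grip_force: 9.7
shift [ 0.07  -0.018  0.03 ] turn [ 0.003  0.016 -0.   ]
```

```bash
python3 -m inch '.05 .03 0 0 0 0 0;.05 0 0 0 0 0 0'
python3 -m inch '.05 -.3 0 0 0 0 0;.05 -.8 0 0 0 0 0;.05 -.5 0 -.6 0 0 0;.05 0 0 -1 0 0 0;.05 -1 0 -1 0 0 0;.05 -1 0 -1 0 0 0;.05 -1 0 0 0 0 0;.05 -1 0 0 0 0 0;.05 -1 0 0 0 0 0;.05 0 0 0 0 0 0'
python3 - <<'E'
from h import *
c=camera("top");W=cloud(c);X=W[...,0]*1000-562.6;Y=W[...,1]*1000-89.8
a=np.radians(-8.4);x=X*np.cos(a)+Y*np.sin(a);y=-X*np.sin(a)+Y*np.cos(a);z=W[...,2]
m=(z>.084)&(z<.096)&(abs(x)<65)&(y>40)&(y<230);print("tray",m.sum(),[np.percentile(v[m],[1,99]).round(1) for v in(x,y)])
cv2.imwrite("pics/t3.png",c["img"])
E
```

```text
time_s: 21.6
ee_pos: [0.5724, 0.1529, 0.0609]
eef_rot: [3.142, 0.004, 1.424]
force: [-5.1, -21.8, 10.7]
grip_width: 0.0494
grip_force: 11.0
time_s: 22.85
ee_pos: [0.5436, -0.042, 0.1694]
eef_rot: [3.14, -0.0, 1.422]
force: [0.1, -0.3, 0.7]
grip_width: 0.0494
grip_force: 0.0
tray 1311 [array([-56.2,  53.1]), array([ 74.5, 213.2])]
```

View pics/t3.png

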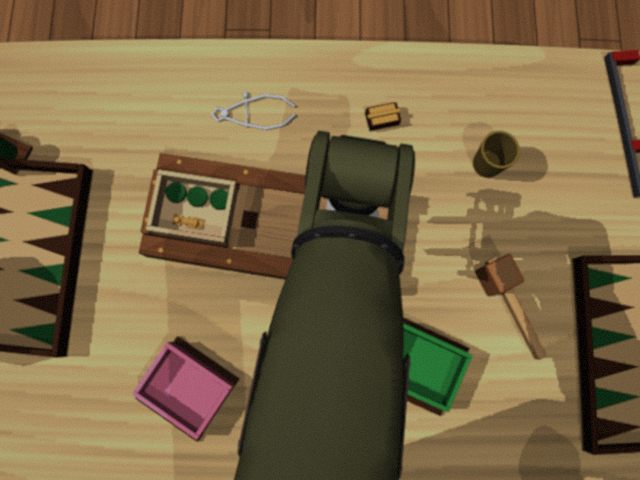

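The tray sits against the end stop (190,207), spanning y = 74.5 to 213.2 mm of the slide, with the three checkers and the clasp in it. The dog is flush at (249,219), the mallet stands at (500,274), and the caliper, hinge block and cup haven't moved.

```bash
python3 -c "
from station import ticket
print(ticket.hand_in())"
```

```text
the job is handed in; nothing more can be done
None
```

I knocked the dog flush with two mallet blows, slid the tray home against the end stop with the checkers and clasp still in it, set the mallet back on the bench clear of the slide, and handed the job in at about 23 s.

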